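Draw a coupon from the feed magazine onto the balance

TASK

Two feed magazines of flat aluminium coupons stand on the bench. From the one with the narrower coupons, pull the bottom coupon straight out through the slot by its protruding end, and lay it flat in the middle of the balance's square steel pan. Set it down gently rather than dropping it, and leave the rest of that stack in its magazine.

Things in the scene. Friction and masses are not known exactly. Their poses are not given: they have to be found in the camera images.
- bottom_c (a point): Centre of the narrower stack's bottom coupon: aluminium bar 120 (its x) x 30 (y) x 8 mm (z), level, underside 35 mm above the bench. Its -x end, 60 mm from here, sticks out 37 to 43 mm over free space from the front of a fixed grey magazine. It slides out along its own -x through an 11 mm high slot; 86 mm of travel takes its tail clear of the front. The stack adds a few newtons of friction.
- next_c (a point): Centre of the coupon lying on the bottom one, same size and axes. The magazine's front gate holds it back; it sinks 8 mm when the bottom one is gone. The magazine is 45 mm wide (foot 70 mm wide, 10 mm high), its walls rise to 73 mm above the bench. A like magazine, with coupons 48 mm wide, stands to its left or right.
- top_c (a point): Centre of the uppermost of the four coupons of the same stack, same size and axes. It too sinks 8 mm; its upper face starts 67 mm above the bench.
- pan (a point): Middle of the upper face of the balance's square steel pan, 84 mm above the bench; pan 170 x 170 mm, flat, fixed, nothing above it, x and y along its edges. The fixed white balance body (290 x 210 mm, 64 mm high, display towards the robot) extends 195 mm to -x, 95 mm to +x and 105 mm to each side of this point.
Mind the look-alikes: they are no part of the job. What is shaped like the part that bears bottom_c but black or orange is not meant.

How it is judged:
At the end, for the whole second after the job is handed in: The bottom narrow coupon lies at rest flat (within 0.1 rad) on the balance's pan, its centre within 25 mm of the pan's middle, in any direction; the next and the top coupon of its stack are still in the magazine, within 20 mm of where they began (horizontal distance between bottom_c and pan below 0.025 m and z of bottom_c in the frame of pan between 0.001 and 0.009 m and angle between the z axis of bottom_c and the z axis of pan, either way round below 0.1 rad and linear speed of bottom below 0.02 m/s and distance of each of next_c, top_c from where it was at the start of the episode below 0.02 m); the robot touches nothing.
It fails at once if the coupon is dropped or thrown (it moves faster than 0.8 m/s with no finger on it, a fall of about 33 mm) (linear speed of bottom above 0.8 m/s and contact force between the fingers and bottom below 0.01 N).
It fails at once if the next or the top coupon of the stack is moved by more than 40 mm (distance of any of next_c, top_c from where it was at the start of the episode above 0.04 m).
It also fails if it takes over 35 s, if anything falls off the work surface, if the arm or the gripper's body presses on something with over 40 N, if the wrist force passes 120 N, or if a joint passes its speed limit or range.

ROBOT

A 6-joint arm with a two-finger parallel gripper is mounted at the origin on the work surface. World frame = base frame: x ahead of the robot, y to its left, z up, the work surface at z = 0. Lengths are in m, angles in rad, forces in N, time in s.
With the tool pointing down it reaches from about 0.3 to 0.95 m from the base axis. Payload 3.1 kg.
Tool frame: the origin (TCP) lies on the centre line of the jaws, within the pads' length; the fingertips stand 22 mm ahead of it and the grasp point (between the pads) lies 3 mm ahead of it; z points along the fingers, y is the line along which they close (so a half turn about z gives the same grasp; the last joint's range is limited). The gripper opens to 85 mm and grips with 20 to 120 N. Pads are 22 mm wide; open, the fingers measure 114 mm over their backs; the gripper's body (76 mm by 85 mm) begins 54 mm behind the grasp point. The pads swing forward as they close: fully open they stand 13 mm farther back than shut.
Start: joints at [1.163, 0.308, 1.634, -0, 1.2, -0.07], TCP at [0.207, 0.59, 0.253] pointing down, gripper open.
Joint ranges: [-3.06, 3.06], [-0.79, 1.96], [0.05, 2.63], [-1.19, 4.34], [0.05, 2.64], [-2.94, 2.94]. Speed limits (rad/s): [2.79, 2.79, 3.14, 3.14, 3.14, 3.14].

INTERFACE

Orientations are given as a unit quaternion [x, y, z, w].
In Python, from plant import arm gives the robot as it stands.
- The arm moves only by the tool drive_tool, never from a script. Its argument "plan" is a list of rows, each an object of numbers: "wx", "wy", "wz": the turn, a rotation vector about the tool's x, y, z each as a share of 4 degrees, from -1 to 1; "tx", "ty", "tz": the shift along the tool's x, y, z each as a share of 3 cm, from -1 to 1; "hand": the opening, from -1 (shut) to 1 (fully open), so that 0 is half open. A call has 1 to 12 rows; each row shifts and turns the commanded pose from where the row before left it, along the tool's axes as they then stand; what a row does not reach is not made up. A row lasts 1/12 s, in which the tool goes at most 41.7 mm and 7.16 degrees, less where a joint would pass 70% of its speed; a pose out of reach is approached as far as the arm can. A call with a number of a shift or a turn outside -1 to 1 is refused whole. A call with a gripper value outside its range is refused whole. The fingers move at their own pace and stop on an object; "grip_force" is the grip in N (left out, the last holds). Time passes only in rows, so rows that do not move let the fingers close. It gives the time, the measured TCP pose, the force, the opening and the grip force at its end, in the units of the state.
- arm.sense(): the state, without advancing time (a new reading comes with each control period).
- arm.get_image(name): name is "scene" or "top"; returns the picture (400x640x3 uint8, blue, green, red); there is no depth.
- arm.calibration(name): a dict with "K" (3x3 intrinsics, pixels), "k1" (the pictures are not rectified: a ray, as slopes to the right and down, at radius r is drawn at 1 + k1 r^2 times it, then the intrinsics apply), "position" and "attitude" of the camera in the world. Camera axes: x right, y down, z forward; pixel columns grow to the right and rows downward; lengths in m; the calibration is good to about 2 mm. A picture is of the moment at which its call begins. calibration takes no time and is no camera call.
- arm.hand_in(): hands the job in; it is judged then, once.
The state is a dict: "clock": time; "joints": joint angles; "joint_vel": joint speeds; "joint_torque": joint torques, N m; "tcp_pos": TCP position; "eef_rot": TCP orientation; "ft_force": force on the tool from outside, world axes, zero at the start; "ft_torque": the same for the moment, N m; "grip_width": opening from 0.0 (shut) to 1.0 (fully open); "grasp_force": force on a finger pad.
Only numpy, scipy, OpenCV 4.12 (cv2) and the standard library are available. Lean on these libraries where they do the work, as an engineer would, in place of code of your own. Each camera call takes 0.05 s, during which the arm holds its last target. There are 200 camera calls.

## Working session

There is one attempt and no reset: what is moved stays moved. The work goes in short steps, Python scripts to look and compute and a tool call to move; the robot and the scene stay as the last step left them, time stands still between calls to the robot, and variables do not carry over. Pictures are saved under pics/ and viewed, at most 10 in all, crops included, and the job is handed in when it is done.

Besides the shell and the picture viewer there is one more tool, called as name([rows], argument=value, ...), one row to a line, values as JSON. drive_tool: Moves the arm, as the interface text tells. Shift numbers are shares of 3 cm and turn numbers shares of 4 degrees, none past 1 either way. Its arguments: {"type":"object","properties":{"plan":{"type":"array"},"grip_force":{"type":"number"}},"required":["plan"]}

```bash
mkdir -p pics; ls
cat > h.py <<'E'
import numpy as np, cv2
from scipy.spatial.transform import Rotation as R
from plant import arm
def rot(a):
    a=np.array(a,float)
    return a if a.shape==(3,3) else R.from_quat(a).as_matrix()
def ray(c,uv):
    K=np.array(c["K"]);d=np.array([(uv[0]-K[0,2])/K[0,0],(uv[1]-K[1,2])/K[1,1]]);s=d.copy()
    for _ in range(20): s=d/(1+c["k1"]*(s@s))
    return rot(c["attitude"])@np.array([s[0],s[1],1])
def onz(name,uv,z):
    c=arm.calibration(name);p=np.array(c["position"]);v=ray(c,uv)
    return p+v*(z-p[2])/v[2]
def proj(name,P):
    c=arm.calibration(name);K=np.array(c["K"]);q=rot(c["attitude"]).T@(np.array(P)-np.array(c["position"]))
    s=q[:2]/q[2];s=s*(1+c["k1"]*(s@s));return s*[K[0,0],K[1,1]]+K[:2,2]
E
python3 - <<'E'
from h import *
for n in("scene","top"):
    cv2.imwrite(f"pics/{n}0.png",arm.get_image(n)); print(arm.calibration(n))
print(arm.sense())
E
```

```text
pics
{'K': array([[486.56491503,   0.        , 320.73537978],
       [  0.        , 486.56491503, 201.57403929],
       [  0.        ,   0.        ,   1.        ]]), 'k1': -0.1435450336532094, 'position': array([1.10711995, 0.60302608, 1.22807924]), 'attitude': array([ 0.351041  ,  0.88614315, -0.28167012, -0.11037426])}
{'K': array([[424.23636834,   0.        , 313.82061971],
       [  0.        , 424.23636834, 198.8852883 ],
       [  0.        ,   0.        ,   1.        ]]), 'k1': 0.004795652448141153, 'position': array([0.42424641, 0.00774832, 1.12597884]), 'attitude': array([-0.6979386 ,  0.7133131 , -0.0496159 ,  0.04005487])}
{'clock': 0.1, 'joints': array([ 1.16328441e+00,  3.08948818e-01,  1.63507686e+00,  1.26466764e-06,
        1.19968415e+00, -6.97047696e-02]), 'joint_vel': array([-1.07557949e-03, -2.06749159e-03, -3.42105818e-03, -2.72490212e-05,
        6.12152534e-04,  3.64648421e-04]), 'joint_torque': array([ 4.40184513e-04, -4.16407120e+01, -2.77645952e+01, -1.11161764e-04,
        4.07306230e-03,  1.91748228e-06]), 'tcp_pos': array([0.2068849 , 0.58901829, 0.25213424]), 'eef_rot': array([ 1.68101757e-01,  9.85769080e-01, -1.02845515e-03, -2.50769916e-04]), 'ft_force': array([-0.06343743,  0.32166312, -0.60330183]), 'ft_torque': array([-0.05352382, -0.01582728, -0.0066444 ]), 'grasp_force': 0.0, 'grip_width': 1.0019441692021533}
```

View pics/scene0.png

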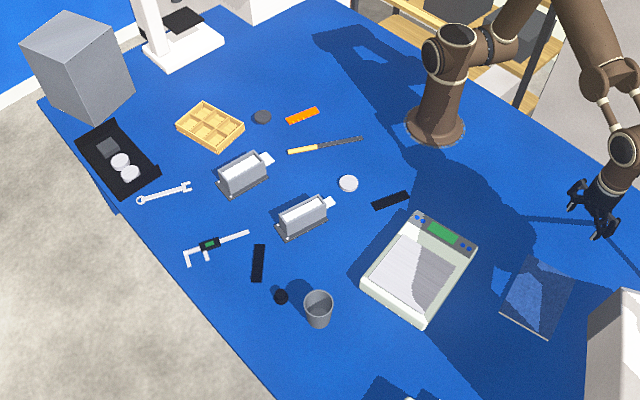

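View pics/top0.png

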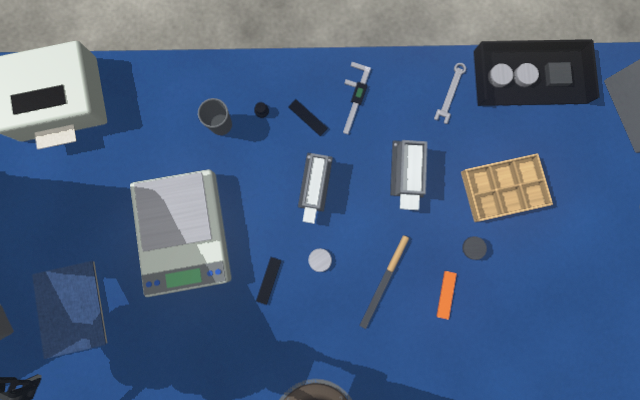

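Top view candidates:
- Left magazine with its coupon end at (310,215), which looks narrower.
- Right magazine with its end at (410,202), which looks wider.
- Look-alikes: black bars at (308,117) and (270,280), orange bar at (447,295).

I choose the left magazine and will check it in a close crop. The balance pan is near (172,210).

Run:
```python
from h import *
t=cv2.imread("pics/top0.png");s=cv2.imread("pics/scene0.png")
a=cv2.resize(t[135:235,290:440],None,fx=5,fy=5,interpolation=cv2.INTER_CUBIC)
cv2.imwrite("pics/crop1.png",a)
b=cv2.resize(t[160:305,120:240],None,fx=4,fy=4,interpolation=cv2.INTER_CUBIC)
cv2.imwrite("pics/crop2.png",b)
# bright tabs
m=cv2.inRange(t,(200,200,200),(255,255,255))
for c in cv2.findContours(m,0,1)[0]:
    if cv2.contourArea(c)>60:
        r=cv2.minAreaRect(c);x=r[0]
        if 290<x[0]<440 and 130<x[1]<230: print(r, onz("top",x,.04))
```

```text
((308.9730224609375, 214.6621551513672), (10.685934066772461, 13.480716705322266), 9.462321281433105) [0.52206444 0.00483503 0.04      ]
((409.0, 201.0), (14.0, 18.0), 90.0) [ 0.55195901 -0.25447433  0.04      ]
((314.98651123046875, 180.58106994628906), (10.357135772705078, 46.19611358642578), 9.462322235107422) [ 0.61045398 -0.01263988  0.04      ]
((413.9601135253906, 167.4566650390625), (13.862971305847168, 45.044246673583984), 2.385944128036499) [ 0.63989189 -0.2719592   0.04      ]
```

View pics/crop1.png

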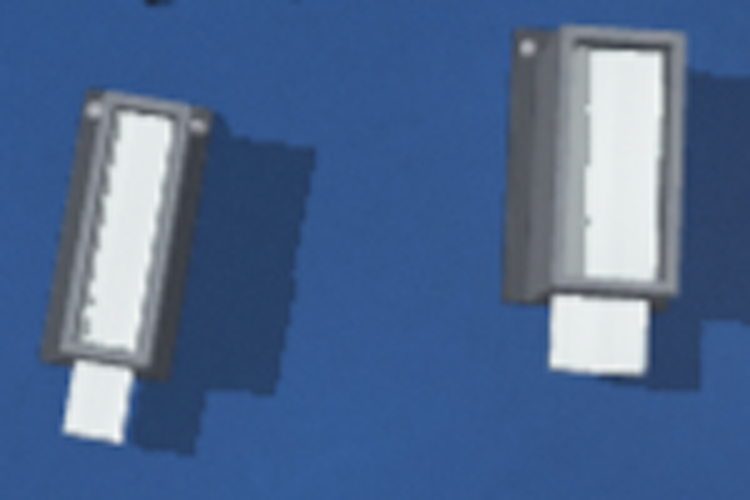

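View pics/crop2.png

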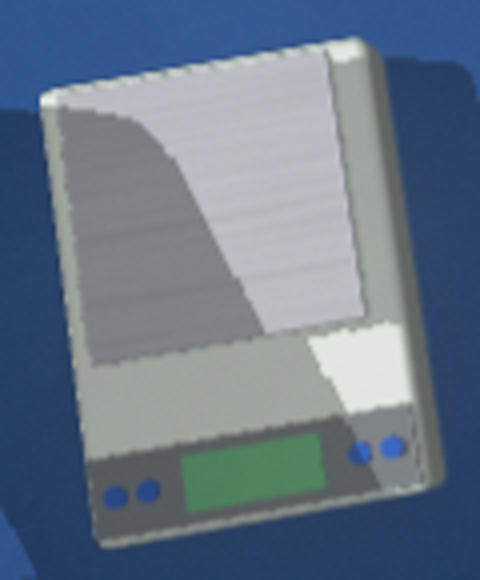

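The crop confirms the left magazine has the narrower coupons, with tab corners at crop (63,432), (124,443), (135,370) and (72,360). The pan corners in its crop are (57,108), (325,50), (365,317) and (93,364).

Run:
```python
from h import *
t=cv2.imread("pics/top0.png");s=cv2.imread("pics/scene0.png")
def up(c,o,f): return [(np.array(p)+.5)/f-.5+o for p in c]
T=[onz("top",p,.043) for p in up([(63,432),(124,443),(135,370),(72,360)],np.array([290,135]),5)]
print("tab",np.round(T,4)); 
m=cv2.inRange(s,(190,190,190),(255,255,255))
for c in cv2.findContours(m,0,1)[0]:
    r=cv2.minAreaRect(c)
    if cv2.contourArea(c)>25 and 240<r[0][0]<340 and 145<r[0][1]<240: print(r[0],np.round([onz("scene",p,.043)[:2] for p in cv2.approxPolyDP(c,2,True)[:,0]],4).tolist())
P=[onz("top",p,.084) for p in up([(57,106),(325,50),(365,317),(93,364)],np.array([120,160]),4)]
print("pan",np.round(P,4),np.mean(P,0))
# stack-top direction
m=cv2.inRange(t,(200,200,200),(255,255,255))
for n,c in (("front",((T[0]+T[1])/2)),("gate",(T[2]+T[3])/2)): print(n,c)
for q in ((314.98-3.8,180.58+22.8),(314.98+3.8,180.58-22.8)): print("top",onz("top",q,.067))
print("pan scene px",[proj("scene",p).round(1).tolist() for p in P])
x=(T[3]+T[2]-T[0]-T[1])[:2];print("axis deg",np.degrees(np.arctan2(x[1],x[0])))
```

```text
tab [[ 0.5059  0.0225  0.043 ]
 [ 0.4996 -0.0086  0.043 ]
 [ 0.537  -0.0151  0.043 ]
 [ 0.5428  0.0172  0.043 ]]
(302.2661437988281, 210.10321044921875) [[0.5355, 0.0044], [0.54, -0.03], [0.6563, -0.0554], [0.6617, -0.0223]]
(328.77691650390625, 201.48460388183594) [[0.5022, -0.0046], [0.5298, -0.0103], [0.5386, 0.0163], [0.5066, 0.0216]]
(240.49609375, 167.0985107421875) [[0.567, -0.2486], [0.572, -0.2937], [0.6891, -0.3028], [0.6888, -0.3193], [0.6897, -0.2652]]
(266.4230651855469, 157.88461303710938) [[0.5556, -0.2781], [0.5679, -0.2325], [0.5366, -0.2255], [0.5311, -0.2724]]
pan [[0.5982 0.436  0.084 ]
 [0.63   0.2715 0.084 ]
 [0.464  0.2454 0.084 ]
 [0.4393 0.4094 0.084 ]] [0.53287385 0.34055356 0.084     ]
front [0.50276578 0.00696724 0.043     ]
gate [0.53990456 0.00105618 0.043     ]
top [ 0.5479549  -0.00123762  0.067     ]
top [ 0.66451356 -0.02314856  0.067     ]
pan scene px [[423.9, 311.2], [368.1, 276.5], [402.7, 233.0], [454.6, 265.6]]
axis deg -9.043418102934876
```

drive_tool([
  {"wz":-0.2,"tx":-0.3,"ty":-0.5,"hand":1},
  {"wz":-0.2,"tx":-0.6,"ty":-0.8,"hand":1},
  {"wz":-0.2,"tx":-0.7,"ty":-0.9,"hand":1},
  {"wz":-0.2,"tx":-0.7,"ty":-0.9,"hand":1},
  {"wz":-0.2,"tx":-0.7,"ty":-0.9,"hand":1},
  {"wz":-0.2,"tx":-0.7,"ty":-0.9,"hand":1},
  {"wz":-0.2,"tx":-0.7,"ty":-0.9,"hand":1},
  {"wz":-0.2,"tx":-0.7,"ty":-0.9,"hand":1},
  {"wz":-0.2,"tx":-0.7,"ty":-0.9,"hand":1},
  {"wz":-0.2,"tx":-0.7,"ty":-0.9,"hand":1},
  {"wz":-0.2,"tx":-0.6,"ty":-0.8,"hand":1},
  {"wz":-0.2,"tx":-0.5,"ty":-0.6,"hand":1},
], grip_force=60)

```text
schema error: expected keys wx, wy, wz, tx, ty, tz, hand
```

```bash
cat >> h.py <<'E'
def go(x,y,z,yaw=170):
    s=arm.sense();M=rot(s["eef_rot"]);d=M.T@(np.array([x,y,z])-s["tcp_pos"])/.03
    W=R.from_euler('z',yaw,degrees=True).as_matrix()@np.diag([1,-1,-1])
    w=np.degrees(R.from_matrix(M.T@W).as_rotvec())/4
    print("clock",s["clock"],"tcp",s["tcp_pos"].round(4),"shares t",d.round(2),"w",w.round(2),"F",np.round(s["ft_force"],1),"g",round(s["grip_width"],3),round(s["grasp_force"],1))
E
python3 -c "
from h import *
go(.5202,.0045,.15)"
```

```text
clock 0.1 tcp [0.2069 0.589  0.2521] shares t [-16.31 -14.91   3.43] w [-0.03 -0.   -2.34] F [-0.1  0.3 -0.6] g 1.002 0.0
```

drive_tool([
  {"wx":0,"wy":0,"tz":0,"wz":-0.2,"tx":-0.3,"ty":-0.5,"hand":1},
  {"wx":0,"wy":0,"tz":0,"wz":-0.2,"tx":-0.6,"ty":-0.8,"hand":1},
  {"wx":0,"wy":0,"tz":0,"wz":-0.2,"tx":-0.7,"ty":-0.9,"hand":1},
  {"wx":0,"wy":0,"tz":0,"wz":-0.2,"tx":-0.7,"ty":-0.9,"hand":1},
  {"wx":0,"wy":0,"tz":0,"wz":-0.2,"tx":-0.7,"ty":-0.9,"hand":1},
  {"wx":0,"wy":0,"tz":0,"wz":-0.2,"tx":-0.7,"ty":-0.9,"hand":1},
  {"wx":0,"wy":0,"tz":0,"wz":-0.2,"tx":-0.7,"ty":-0.9,"hand":1},
  {"wx":0,"wy":0,"tz":0,"wz":-0.2,"tx":-0.7,"ty":-0.9,"hand":1},
  {"wx":0,"wy":0,"tz":0,"wz":-0.2,"tx":-0.7,"ty":-0.9,"hand":1},
  {"wx":0,"wy":0,"tz":0,"wz":-0.2,"tx":-0.7,"ty":-0.9,"hand":1},
  {"wx":0,"wy":0,"tz":0,"wz":-0.2,"tx":-0.6,"ty":-0.8,"hand":1},
  {"wx":0,"wy":0,"tz":0,"wz":-0.2,"tx":-0.5,"ty":-0.6,"hand":1},
], grip_force=60)

```text
clock: 1.1
tcp_pos: [0.351, 0.2423, 0.2529]
eef_rot: [0.085, 0.996, -0.001, -0.0]
ft_force: [0.0, -0.1, -0.2]
grip_width: 1.002
grasp_force: 0.0
```

```bash
python3 -c "
from h import *
go(.5202,.0045,.15)"
```

```text
clock 1.1 tcp [0.351  0.2423 0.2529] shares t [-6.9  -6.85  3.43] w [-0.02 -0.01  0.06] F [ 0.  -0.1 -0.2] g 1.002 0.0
```

drive_tool([
  {"wx":0,"wy":0,"wz":0,"tx":-0.5,"ty":-0.5,"tz":0,"hand":1},
  {"wx":0,"wy":0,"wz":0,"tx":-0.7,"ty":-0.7,"tz":0.2,"hand":1},
  {"wx":0,"wy":0,"wz":0,"tx":-0.8,"ty":-0.8,"tz":0.4,"hand":1},
  {"wx":0,"wy":0,"wz":0,"tx":-0.8,"ty":-0.8,"tz":0.4,"hand":1},
  {"wx":0,"wy":0,"wz":0,"tx":-0.8,"ty":-0.8,"tz":0.4,"hand":1},
  {"wx":0,"wy":0,"wz":0,"tx":-0.8,"ty":-0.8,"tz":0.4,"hand":1},
  {"wx":0,"wy":0,"wz":0,"tx":-0.8,"ty":-0.8,"tz":0.4,"hand":1},
  {"wx":0,"wy":0,"wz":0,"tx":-0.6,"ty":-0.6,"tz":0.4,"hand":1},
  {"wx":0,"wy":0,"wz":0,"tx":-0.6,"ty":-0.5,"tz":0.4,"hand":1},
  {"wx":0,"wy":0,"wz":0,"tx":-0.3,"ty":-0.2,"tz":0.2,"hand":1},
  {"wx":0,"wy":0,"wz":0,"tx":0,"ty":0,"tz":0,"hand":1},
  {"wx":0,"wy":0,"wz":0,"tx":0,"ty":0,"tz":0,"hand":1},
])

```text
clock: 2.1
tcp_pos: [0.5153, 0.0187, 0.1567]
eef_rot: [0.085, 0.996, 0.0, -0.001]
ft_force: [-0.4, 0.4, 0.2]
grip_width: 1.0
grasp_force: 0.0
```

```bash
python3 -c "
from h import *
go(.5202,.0045,.15)
im=arm.get_image('scene')[130:260,260:400]
cv2.imwrite('pics/s1.png',cv2.resize(im,None,fx=4,fy=4,interpolation=2))"
```

```text
clock 2.1 tcp [0.5153 0.0187 0.1567] shares t [-0.24 -0.44  0.22] w [ 0.   -0.03  0.05] F [-0.4  0.4  0.2] g 1.0 0.0
```

View pics/s1.png

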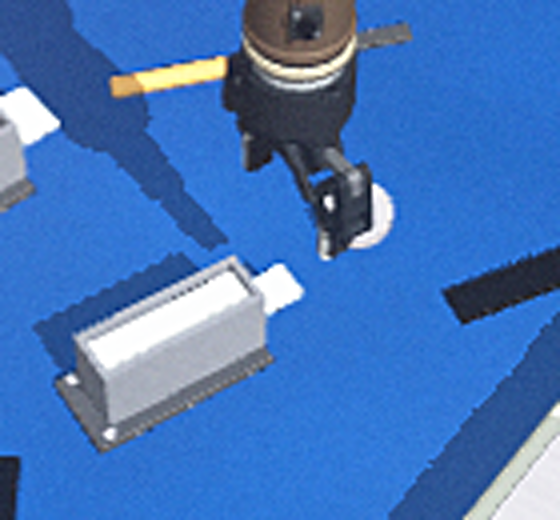

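The view shows the gripper above and in front of the tab, which sits at crop (283,288), and the stack is undisturbed. Next I correct the offset and go down.

drive_tool([
  {"wx":0,"wy":0,"wz":0.05,"tx":-0.24,"ty":-0.44,"tz":0,"hand":1},
  {"wx":0,"wy":0,"wz":0,"tx":0,"ty":0,"tz":0.4,"hand":1},
  {"wx":0,"wy":0,"wz":0,"tx":0,"ty":0,"tz":0.5,"hand":1},
  {"wx":0,"wy":0,"wz":0,"tx":0,"ty":0,"tz":0.5,"hand":1},
  {"wx":0,"wy":0,"wz":0,"tx":0,"ty":0,"tz":0.5,"hand":1},
  {"wx":0,"wy":0,"wz":0,"tx":0,"ty":0,"tz":0.5,"hand":1},
  {"wx":0,"wy":0,"wz":0,"tx":0,"ty":0,"tz":0.5,"hand":1},
  {"wx":0,"wy":0,"wz":0,"tx":0,"ty":0,"tz":0.3,"hand":1},
  {"wx":0,"wy":0,"wz":0,"tx":0,"ty":0,"tz":0.09,"hand":1},
  {"wx":0,"wy":0,"wz":0,"tx":0,"ty":0,"tz":0,"hand":1},
  {"wx":0,"wy":0,"wz":0,"tx":0,"ty":0,"tz":0,"hand":1},
])

```text
clock: 3.07
tcp_pos: [0.5212, 0.0046, 0.059]
eef_rot: [0.086, 0.996, 0.0, 0.0]
ft_force: [-0.7, -0.1, 0.2]
grip_width: 1.0
grasp_force: 0.0
```

```bash
python3 -c "
from h import *
go(.5202,.0045,.058)
im=arm.get_image('scene')[130:260,260:400]
cv2.imwrite('pics/s2.png',cv2.resize(im,None,fx=4,fy=4,interpolation=2))"
```

```text
clock 3.0667 tcp [0.5212 0.0046 0.059 ] shares t [ 0.03 -0.01  0.03] w [0.   0.01 0.02] F [-0.7 -0.1  0.2] g 1.0 0.0
```

View pics/s2.png

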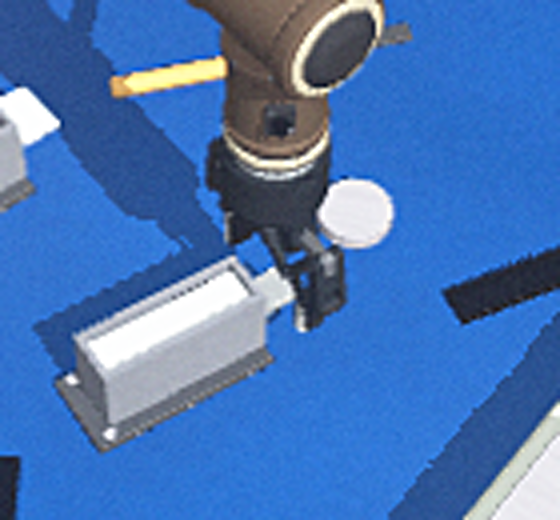

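The fingers straddle the tab, near finger at crop (315,310) and tab at (280,288), and they clear the front. Closing.

drive_tool([
  {"wx":0,"wy":0,"wz":0,"tx":0,"ty":0,"tz":0.03,"hand":0},
  {"wx":0,"wy":0,"wz":0,"tx":0,"ty":0,"tz":0,"hand":-0.3},
  {"wx":0,"wy":0,"wz":0,"tx":0,"ty":0,"tz":0,"hand":-0.5},
  {"wx":0,"wy":0,"wz":0,"tx":0,"ty":0,"tz":0,"hand":-1},
  {"wx":0,"wy":0,"wz":0,"tx":0,"ty":0,"tz":0,"hand":-1},
  {"wx":0,"wy":0,"wz":0,"tx":0,"ty":0,"tz":0,"hand":-1},
  {"wx":0,"wy":0,"wz":0,"tx":0,"ty":0,"tz":0,"hand":-1},
  {"wx":0,"wy":0,"wz":0,"tx":0,"ty":0,"tz":0,"hand":-1},
  {"wx":0,"wy":0,"wz":0,"tx":0,"ty":0,"tz":0,"hand":-1},
  {"wx":0,"wy":0,"wz":0,"tx":0,"ty":0,"tz":0,"hand":-1},
  {"wx":0,"wy":0,"wz":0,"tx":0,"ty":0,"tz":0,"hand":-1},
], grip_force=60)

```text
clock: 4.03
tcp_pos: [0.5211, 0.0041, 0.0583]
eef_rot: [0.087, 0.996, -0.0, 0.0]
ft_force: [-1.5, -0.6, 5.8]
grip_width: 0.33
grasp_force: 59.8
```

drive_tool([
  {"wx":0,"wy":0,"wz":0,"tx":0.2,"ty":0,"tz":0,"hand":-1},
  {"wx":0,"wy":0,"wz":0,"tx":0.3,"ty":0,"tz":0,"hand":-1},
  {"wx":0,"wy":0,"wz":0,"tx":0.3,"ty":0,"tz":0,"hand":-1},
  {"wx":0,"wy":0,"wz":0,"tx":0.3,"ty":0,"tz":0,"hand":-1},
  {"wx":0,"wy":0,"wz":0,"tx":0.1,"ty":0,"tz":0,"hand":-1},
  {"wx":0,"wy":0,"wz":0,"tx":0,"ty":0,"tz":0,"hand":-1},
])

```text
clock: 4.53
tcp_pos: [0.4857, 0.0105, 0.0583]
eef_rot: [0.087, 0.996, 0.0, 0.001]
ft_force: [5.0, -0.7, 2.4]
grip_width: 0.326
grasp_force: 59.4
```

```bash
python3 -c "
from h import *
go(.5212-.1*.985,.0041+.1*.174,.0585)
im=arm.get_image('scene')[130:260,260:400]
cv2.imwrite('pics/s3.png',cv2.resize(im,None,fx=4,fy=4,interpolation=2))"
```

```text
clock 4.5333 tcp [0.4857 0.0105 0.0583] shares t [ 2.13 -0.   -0.01] w [0.   0.04 0.02] F [ 5.  -0.7  2.4] g 0.326 59.4
```

View pics/s3.png

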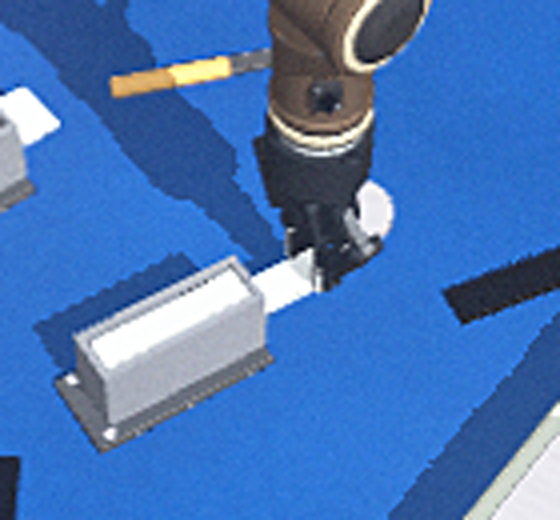

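The coupon follows the gripper out, tab now spanning crop (255,285) to (320,270), and the stack stays. A white puck lies near the path, so I check its height.

Run:
```python
from h import *
t=cv2.imread("pics/top0.png");s=cv2.imread("pics/scene0.png")
def cen(im,x,y,th):
    m=cv2.inRange(im,(th,)*3,(255,)*3);n,l,st,c=cv2.connectedComponentsWithStats(m);k=l[y,x];print(st[k]);return c[k]
a=cen(t,319,260,150);b=cen(s,348,183,150)
for z in(0,.01,.02,.03,.04):print(z,onz("top",a,z)[:2].round(4),onz("scene",b,z)[:2].round(4))
```

```text
[309 249  22  22 392]
[339 175  19  17 261]
0 [ 0.4067 -0.0203] [ 0.4018 -0.0238]
0.01 [ 0.4068 -0.02  ] [ 0.4075 -0.0187]
0.02 [ 0.407  -0.0198] [ 0.4133 -0.0136]
0.03 [ 0.4071 -0.0195] [ 0.419  -0.0085]
0.04 [ 0.4073 -0.0193] [ 0.4248 -0.0034]
```

The puck is only about 10 mm high, so the fingertips clear it. I pull the rest of the way and then lift.

drive_tool([
  {"wx":0,"wy":0,"wz":0,"tx":0.2,"ty":0,"tz":0,"hand":-1},
  {"wx":0,"wy":0,"wz":0,"tx":0.3,"ty":0,"tz":0,"hand":-1},
  {"wx":0,"wy":0,"wz":0,"tx":0.3,"ty":0,"tz":0,"hand":-1},
  {"wx":0,"wy":0,"wz":0,"tx":0.3,"ty":0,"tz":0,"hand":-1},
  {"wx":0,"wy":0,"wz":0,"tx":0.3,"ty":0,"tz":0,"hand":-1},
  {"wx":0,"wy":0,"wz":0,"tx":0.3,"ty":0,"tz":0,"hand":-1},
  {"wx":0,"wy":0,"wz":0,"tx":0.3,"ty":0,"tz":0,"hand":-1},
  {"wx":0,"wy":0,"wz":0,"tx":0.2,"ty":0,"tz":0,"hand":-1},
  {"wx":0,"wy":0,"wz":0,"tx":0,"ty":0,"tz":0,"hand":-1},
  {"wx":0,"wy":0,"wz":0,"tx":0,"ty":0,"tz":0,"hand":-1},
])

```text
clock: 5.42
tcp_pos: [0.4196, 0.0219, 0.0574]
eef_rot: [0.087, 0.996, -0.0, -0.001]
ft_force: [-0.1, -0.1, -0.6]
grip_width: 0.324
grasp_force: 59.2
```

```bash
python3 -c "
from h import *
go(.4,.03,.058)
im=arm.get_image('scene')[110:260,220:420]
cv2.imwrite('pics/s4.png',cv2.resize(im,None,fx=4,fy=4,interpolation=2))"
```

```text
clock 5.4167 tcp [0.4196 0.0219 0.0574] shares t [ 0.69  0.15 -0.02] w [-0.   -0.01  0.01] F [-0.1 -0.1 -0.6] g 0.324 59.2
```

View pics/s4.png

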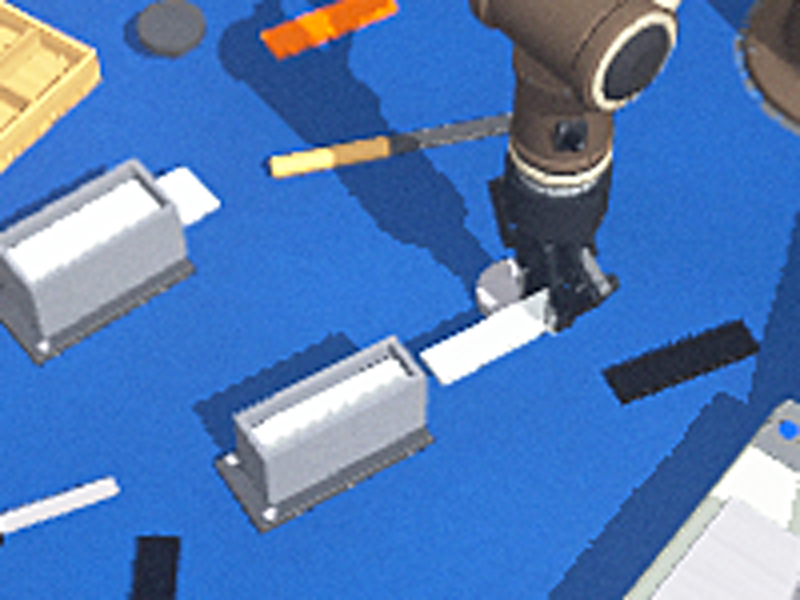

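The coupon is clear of the front, its tail at crop (440,370), and the remaining stack has sunk in place. I lift, then carry it over.

drive_tool([
  {"wx":0,"wy":0,"wz":0,"tx":0.1,"ty":0,"tz":-0.2,"hand":-1},
  {"wx":0,"wy":0,"wz":0,"tx":0,"ty":0,"tz":-0.4,"hand":-1},
  {"wx":0,"wy":0,"wz":0,"tx":0,"ty":0,"tz":-0.5,"hand":-1},
  {"wx":0,"wy":0,"wz":0,"tx":0,"ty":0,"tz":-0.5,"hand":-1},
  {"wx":0,"wy":0,"wz":0,"tx":0,"ty":0,"tz":-0.5,"hand":-1},
  {"wx":0,"wy":0,"wz":0,"tx":0,"ty":0.1,"tz":-0.5,"hand":-1},
  {"wx":0,"wy":0,"wz":0,"tx":0,"ty":0.3,"tz":-0.4,"hand":-1},
  {"wx":0,"wy":0,"wz":0,"tx":0,"ty":0.4,"tz":-0.3,"hand":-1},
  {"wx":0,"wy":0,"wz":0,"tx":0,"ty":0.5,"tz":-0.1,"hand":-1},
  {"wx":0,"wy":0,"wz":0,"tx":0,"ty":0.6,"tz":0,"hand":-1},
  {"wx":0,"wy":0,"wz":0,"tx":0,"ty":0.6,"tz":0,"hand":-1},
  {"wx":0,"wy":0,"wz":0,"tx":0,"ty":0.6,"tz":0,"hand":-1},
])

```text
clock: 6.47
tcp_pos: [0.4341, 0.1147, 0.1605]
eef_rot: [0.087, 0.996, 0.0, 0.001]
ft_force: [0.4, -0.6, -0.2]
grip_width: 0.325
grasp_force: 59.2
```

drive_tool([
  {"wx":0,"wy":0,"wz":0,"tx":0,"ty":0.6,"tz":0,"hand":-1},
  {"wx":0,"wy":0,"wz":0,"tx":-0.1,"ty":0.7,"tz":0,"hand":-1},
  {"wx":0,"wy":0,"wz":0,"tx":-0.1,"ty":0.8,"tz":0,"hand":-1},
  {"wx":0,"wy":0,"wz":0,"tx":-0.1,"ty":0.8,"tz":0,"hand":-1},
  {"wx":0,"wy":0,"wz":0,"tx":-0.1,"ty":0.8,"tz":0,"hand":-1},
  {"wx":0,"wy":0,"wz":0,"tx":-0.1,"ty":0.8,"tz":0,"hand":-1},
  {"wx":0,"wy":0,"wz":0,"tx":-0.1,"ty":0.8,"tz":0,"hand":-1},
  {"wx":0,"wy":0,"wz":0,"tx":0,"ty":0.8,"tz":0,"hand":-1},
  {"wx":0,"wy":0,"wz":0,"tx":0,"ty":0.7,"tz":0,"hand":-1},
  {"wx":0,"wy":0,"wz":0,"tx":0,"ty":0.5,"tz":0,"hand":-1},
  {"wx":0,"wy":0,"wz":0,"tx":0,"ty":0.3,"tz":0,"hand":-1},
  {"wx":0,"wy":0,"wz":0,"tx":0,"ty":0,"tz":0,"hand":-1},
])

```text
clock: 7.47
tcp_pos: [0.4911, 0.3369, 0.16]
eef_rot: [0.086, 0.996, 0.0, 0.0]
ft_force: [0.3, -0.3, -0.8]
grip_width: 0.327
grasp_force: 59.2
```

```bash
python3 -c "
from h import *
go(.4916,.3478,.125)"
```

```text
clock 7.4667 tcp [0.4911 0.3369 0.16  ] shares t [0.05 0.36 1.17] w [0.01 0.01 0.03] F [ 0.3 -0.3 -0.8] g 0.327 59.2
```

drive_tool([
  {"wx":0,"wy":0,"wz":0,"tx":0,"ty":0.2,"tz":0.2,"hand":-1},
  {"wx":0,"wy":0,"wz":0,"tx":0.05,"ty":0.16,"tz":0.3,"hand":-1},
  {"wx":0,"wy":0,"wz":0,"tx":0,"ty":0,"tz":0.3,"hand":-1},
  {"wx":0,"wy":0,"wz":0,"tx":0,"ty":0,"tz":0.3,"hand":-1},
  {"wx":0,"wy":0,"wz":0,"tx":0,"ty":0,"tz":0.1,"hand":-1},
  {"wx":0,"wy":0,"wz":0,"tx":0,"ty":0,"tz":0,"hand":-1},
  {"wx":0,"wy":0,"wz":0,"tx":0,"ty":0,"tz":0,"hand":-1},
])

```text
clock: 8.05
tcp_pos: [0.4908, 0.3457, 0.123]
eef_rot: [0.087, 0.996, -0.0, -0.001]
ft_force: [-0.2, 1.0, -1.0]
grip_width: 0.329
grasp_force: 59.2
```

```bash
python3 -c "
from h import *
go(.4916,.3478,.108)
im=arm.get_image('scene')[190:340,340:500]
cv2.imwrite('pics/s5.png',cv2.resize(im,None,fx=4,fy=4,interpolation=2))"
```

```text
clock 8.05 tcp [0.4908 0.3457 0.123 ] shares t [-0.01  0.07  0.5 ] w [-0.01 -0.01  0.01] F [-0.2  1.  -1. ] g 0.329 59.2
```

View pics/s5.png

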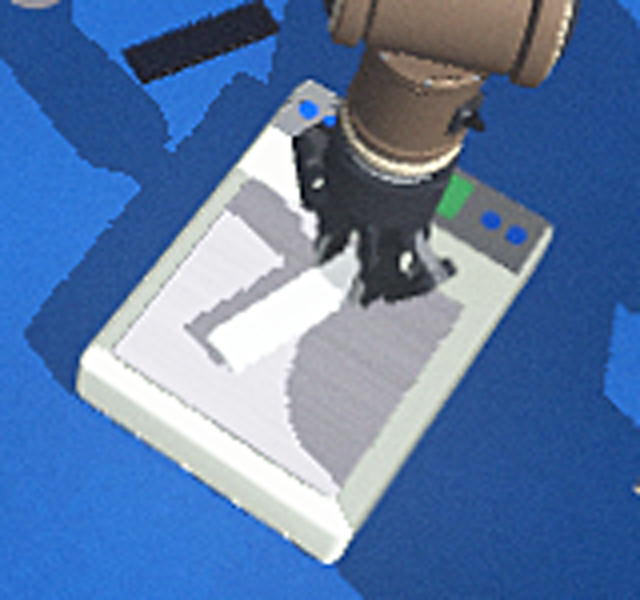

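The coupon hangs level over the pan, tail corners at crop (210,340) and (237,372). Pan corners are at crop (113,353), (338,497), (468,300) and (233,205).

Run:
```python
from h import *
f=lambda p,z:onz("scene",(np.array(p)+.5)/4-.5+[340,190],z)
print("pan",np.round([f(p,.084)[:2] for p in ((113,353),(338,497),(468,300),(233,205))],4).tolist())
print("panc",np.mean([f(p,.084) for p in ((113,353),(338,497),(468,300),(233,205))],0))
t=(f((208,336),.108)+f((237,373),.108))/2
print("tail",t,"centre",t-.06*np.array([.985,-.174,0]))
```

```text
pan [[0.6332, 0.2738], [0.6033, 0.4411], [0.4331, 0.4113], [0.4927, 0.2529]]
panc [0.5405787  0.34476294 0.084     ]
tail [0.59321252 0.32963853 0.108     ] centre [0.53411252 0.34007853 0.108     ]
```

Coupon centre (0.534, 0.340) against pan middle (0.533, 0.342) is well within tolerance. I lower it.

drive_tool([
  {"wx":0,"wy":0,"wz":0,"tx":0,"ty":0.07,"tz":0.1,"hand":-1},
  {"wx":0,"wy":0,"wz":0,"tx":0,"ty":0,"tz":0.15,"hand":-1},
  {"wx":0,"wy":0,"wz":0,"tx":0,"ty":0,"tz":0.15,"hand":-1},
  {"wx":0,"wy":0,"wz":0,"tx":0,"ty":0,"tz":0.05,"hand":-1},
  {"wx":0,"wy":0,"wz":0,"tx":0,"ty":0,"tz":0,"hand":-1},
  {"wx":0,"wy":0,"wz":0,"tx":0,"ty":0,"tz":0,"hand":-1},
  {"wx":0,"wy":0,"wz":0,"tx":0,"ty":0,"tz":0,"hand":-1},
])

```text
clock: 8.68
tcp_pos: [0.4915, 0.3484, 0.1102]
eef_rot: [0.087, 0.996, 0.0, 0.0]
ft_force: [-0.6, 1.0, 0.3]
grip_width: 0.327
grasp_force: 59.2
```

drive_tool([
  {"wx":0,"wy":0,"wz":0,"tx":0,"ty":0,"tz":0.06,"hand":-1},
  {"wx":0,"wy":0,"wz":0,"tx":0,"ty":0,"tz":0.04,"hand":-1},
  {"wx":0,"wy":0,"wz":0,"tx":0,"ty":0,"tz":0,"hand":-1},
  {"wx":0,"wy":0,"wz":0,"tx":0,"ty":0,"tz":0,"hand":-1},
])

```text
clock: 9.02
tcp_pos: [0.4917, 0.3485, 0.1074]
eef_rot: [0.087, 0.996, 0.0, 0.0]
ft_force: [-1.1, -0.8, 0.7]
grip_width: 0.327
grasp_force: 59.3
```

drive_tool([
  {"wx":0,"wy":0,"wz":0,"tx":0,"ty":0,"tz":0.03,"hand":-1},
  {"wx":0,"wy":0,"wz":0,"tx":0,"ty":0,"tz":0.02,"hand":-1},
  {"wx":0,"wy":0,"wz":0,"tx":0,"ty":0,"tz":0,"hand":-1},
  {"wx":0,"wy":0,"wz":0,"tx":0,"ty":0,"tz":0,"hand":-1},
])

```text
clock: 9.35
tcp_pos: [0.4917, 0.3485, 0.1073]
eef_rot: [0.087, 0.996, 0.0, 0.0]
ft_force: [-2.2, -1.2, 6.6]
grip_width: 0.326
grasp_force: 60.2
```

Contact, with about 6.6 N up. I release and retreat.

drive_tool([
  {"wx":0,"wy":0,"wz":0,"tx":0,"ty":0,"tz":0,"hand":-0.25},
  {"wx":0,"wy":0,"wz":0,"tx":0,"ty":0,"tz":0,"hand":-0.1},
  {"wx":0,"wy":0,"wz":0,"tx":0,"ty":0,"tz":0,"hand":0.1},
  {"wx":0,"wy":0,"wz":0,"tx":0,"ty":0,"tz":0,"hand":0.4},
  {"wx":0,"wy":0,"wz":0,"tx":0,"ty":0,"tz":0,"hand":0.4},
  {"wx":0,"wy":0,"wz":0,"tx":0,"ty":0,"tz":-0.2,"hand":0.4},
  {"wx":0,"wy":0,"wz":0,"tx":0,"ty":0,"tz":-0.5,"hand":0.4},
  {"wx":0,"wy":0,"wz":0,"tx":0,"ty":0,"tz":-0.8,"hand":0.4},
  {"wx":0,"wy":0,"wz":0,"tx":0,"ty":0,"tz":-0.8,"hand":0.4},
  {"wx":0,"wy":0,"wz":0,"tx":0.5,"ty":0,"tz":-0.8,"hand":0.4},
  {"wx":0,"wy":0,"wz":0,"tx":0.5,"ty":0,"tz":-0.4,"hand":0.4},
  {"wx":0,"wy":0,"wz":0,"tx":0,"ty":0,"tz":0,"hand":0.4},
])

```text
clock: 10.35
tcp_pos: [0.4619, 0.3552, 0.2148]
eef_rot: [0.086, 0.996, 0.002, 0.002]
ft_force: [0.4, -0.1, 0.7]
grip_width: 0.7
grasp_force: 0.0
```

```bash
python3 -c "
from h import *
go(.4916,.3478,.108)
im=arm.get_image('scene')[140:330,220:480]
cv2.imwrite('pics/s6.png',cv2.resize(im,None,fx=3,fy=3,interpolation=2))"
```

```text
clock 10.35 tcp [0.4619 0.3552 0.2148] shares t [-1.01 -0.09  3.56] w [0.06 0.05 0.03] F [ 0.4 -0.1  0.7] g 0.7 0.0
```

View pics/s6.png

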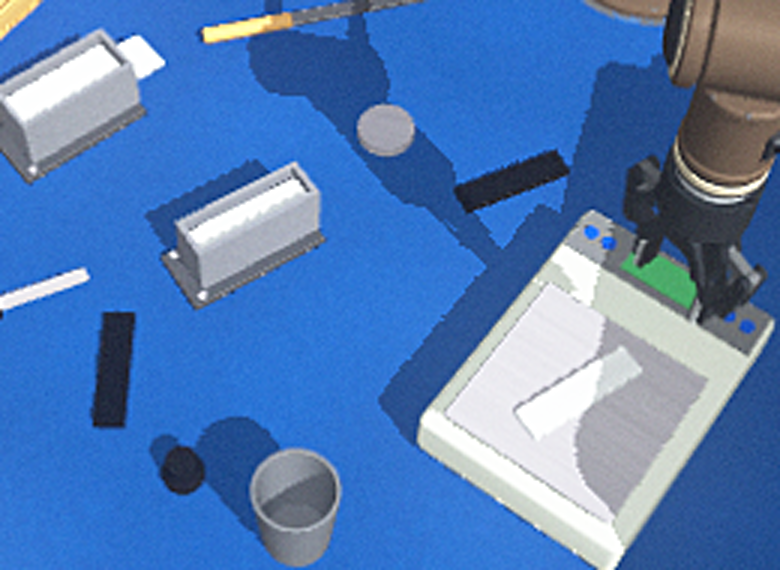

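The coupon lies flat with its centre at about crop (578,391), against the pan middle at about (578,399). The stack is intact and the gripper is clear.

```bash
python3 -c "
from plant import arm
print(arm.hand_in())"
```

```text
the job is handed in; nothing more can be done
None
```

The bottom coupon from the narrower stack lies flat within a few millimetres of the pan's middle, the rest of its stack is still in the magazine, the gripper is clear, and the job was handed in at about 10.4 s (no verdict was returned).

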